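# Try two freewheel hubs both ways and tag the faulty one

## Task

Two freewheel hubs stand on the bench for checking; a good one lets its black disc stand still while the blue arm is swung clockwise (seen from above) and carries the disc round when the arm is swung anticlockwise, and exactly one of the two is faulty. Try the hubs one after the other: swing the arm by its upright post clockwise to the yellow stud on that side, then back anticlockwise to the other yellow stud, and leave it there. Then slide the orange tab of the faulty hub fully over to its red end, leave the good hub's tab at its green end, and do not disturb the things lying around.

Things in the scene. Friction and masses are not known exactly. Their poses are not given: they have to be found in the camera images.
- stand_1: one of two hub stands, fixed, outside the same as stand_2 (places swap at random; nothing visible tells good from faulty). Origin on the bench top on the hub's vertical axis; x points from the tab track to the hub (away from the robot, within 0.3 rad), y left of that. Aluminium base, top at z = 12 mm: round, radius 70 mm, with a tongue 130 mm wide towards -x to x = -123 mm
- stand_2: the other hub stand, axes and sizes as stand_1
- hub_1 (a point): top of the hub of stand_1, on the axis, z = 52 mm. Below: steel clutch housing of radius 39 mm (z 29 to 43 mm) that carries the blue arm, and the black disc of radius 58 mm (z 13 to 27 mm). Arm and disc turn about this axis without stops and stay where left; turning takes under 3 N at the post. A clutch that grips does so after up to 15 degrees of lost motion
- hub_2 (a point): the same point of stand_2
- post_1 (a point): middle of the upright black push post at the end of the blue arm of stand_1: diameter 13 mm, 70 mm from the hub axis, z 41 to 87 mm (this point at 69.5 mm); the arm under it is 16 mm wide, top at z = 41 mm. The arm starts pointing to the stand's -x within 0.25 rad; the post goes to +y of its stand when turned clockwise, to -y when anticlockwise
- post_2 (a point): the same point of stand_2
- stud_cw_1 (a point): top of the yellow stud of stand_1 at the clockwise end: 12 mm wide, top at z = 22 mm, 79 mm from the hub axis, 45 degrees from the stand's -x towards its +y. The arm passes above it
- stud_ccw_1 (a point): top of the yellow stud of stand_1 at the anticlockwise end: the same, 45 degrees from the stand's -x towards its -y
- stud_cw_2 (a point): the clockwise stud of stand_2
- stud_ccw_2 (a point): the anticlockwise stud of stand_2
- stripe_1 (a point): white stripe on the rim of the black disc of stand_1, 49 mm from the hub axis, top of the disc; it turns with the disc. At the start it lies 86 degrees clockwise of the arm, as it does on stand_2
- stripe_2 (a point): the same stripe on the disc of stand_2
- tab_1_grip (a point): centre of the upright orange tab of stand_1: 10 (stand x) x 14 (stand y) x 30 mm, z 25.5 to 55.5 mm. It slides in a steel track (rails to z = 20 mm) 104 mm in front of the hub axis along the stand's y, from the green end (y = +21 mm, its start) 42 mm to the red end (y = -21 mm), where a stop is. It takes about 1.5 N and stays where left
- tab_2_grip (a point): the same point of stand_2
- tab_1 (a joint): travel of the tab of stand_1 in m: 0 at the green end, 0.042 at the red end
- tab_2 (a joint): travel of the tab of stand_2 in m: 0 at the green end, 0.042 at the red end
- multimeter_by: bystander: dark blue multimeter lying on its back, 146 x 70 x 41 mm, origin under its centre
- heat_sink_by: bystander: small aluminium finned heat sink, 40 x 40 x 20 mm, origin under its centre
- driver_by: bystander: red precision screwdriver lying flat, 154 mm long, 16 mm thick, origin on the bench under its middle
- board_by: bystander: small green circuit board, 40 x 59 x 14 mm, origin under its centre

How it is judged:
On the way, in this order (a step that is already met when the one before it is completed fails the run):
1. the arm of one hub is swung clockwise to its yellow stud (at least 35 degrees from straight ahead) ((y of post_1 in the frame of stand_1 above 0.04 m or y of post_2 in the frame of stand_2 above 0.04 m)), for 0.1 s.
2. the arm of one hub is swung anticlockwise to the other stud (at least 35 degrees from straight ahead) ((y of post_1 in the frame of stand_1 below -0.04 m or y of post_2 in the frame of stand_2 below -0.04 m)), for 0.1 s.
3. with the first arm left there, the other hub's arm is swung clockwise to its stud (((y of post_1 in the frame of stand_1 below -0.04 m and y of post_2 in the frame of stand_2 above 0.04 m) or (y of post_2 in the frame of stand_2 below -0.04 m and y of post_1 in the frame of stand_1 above 0.04 m))), for 0.1 s.
4. that arm too is swung anticlockwise to its other stud, so that both arms are there (y of post_1 in the frame of stand_1 below -0.04 m and y of post_2 in the frame of stand_2 below -0.04 m), for 0.1 s.
At the end, for the whole second after the job is handed in: Both arms 33 to 90 degrees anticlockwise of straight ahead. The good hub, whose arm has shifted against its disc (post to stripe under 74 mm; 83 at the start), has its tab within 8 mm of green; the faulty one, whose arm and disc kept together, has its tab within 6 mm of red (y of post_1 in the frame of stand_1 below -0.038 m and x of post_1 in the frame of stand_1 below 0 m and y of post_2 in the frame of stand_2 below -0.038 m and x of post_2 in the frame of stand_2 below 0 m and ((value of joint tab_1 above 0.036 m and value of joint tab_2 below 0.008 m and horizontal distance between post_1 and stripe_1 above 0.079 m and horizontal distance between post_2 and stripe_2 below 0.0745 m) or (value of joint tab_2 above 0.036 m and value of joint tab_1 below 0.008 m and horizontal distance between post_2 and stripe_2 above 0.079 m and horizontal distance between post_1 and stripe_1 below 0.0745 m))); the robot touches nothing.
It fails at once if a hub that has shown itself good is tagged: its tab is pushed more than 15 mm towards red ((value of joint tab_1 above 0.015 m and horizontal distance between post_1 and stripe_1 below 0.0745 m) or (value of joint tab_2 above 0.015 m and horizontal distance between post_2 and stripe_2 below 0.0745 m)).
It fails at once if a thing lying around is moved by more than 25 mm (distance of any of multimeter_by, heat_sink_by, driver_by, board_by from where it was at the start of the episode above 0.025 m).
It also fails if it takes over 58 s, if anything falls off the work surface, if the arm or the gripper's body presses on something with over 40 N, if the wrist force passes 120 N, or if a joint passes its speed limit or range.

## Robot

A 7-joint arm with a two-finger parallel gripper is mounted at the origin on a cart in front of the work surface, level with it; the furniture and walls round the work are solid. World frame = base frame: x ahead of the robot, y to its left, z up, the work surface at z = 0. Lengths are in m, angles in rad, forces in N, time in s.
With the tool pointing down it reaches from about 0.4 to 0.85 m from the base axis. Payload 10.4 kg.
Tool frame: the origin (TCP) lies midway between the tips of the shut fingers; the grasp point (between the pads) lies 19 mm behind it (manip.hold_point_z is the distance from the TCP to the grasp point, in m); z points along the fingers, y is the line along which they close (so a half turn about z gives the same grasp; the last joint's range is limited). The gripper opens to 87 mm and grips with 3 to 60 N. Pads are 19 mm wide; open, the fingers measure 117 mm over their backs; the gripper's body (75 mm by 190 mm) begins 51 mm behind the grasp point.
Start: joints at [-1.274, 0.332, -0.065, 1.46, 0.022, 1.35, -0.088], TCP at [0.196, 0.593, 0.223] pointing down, gripper open.
Joint ranges: [-2.6, 2.6], [-0.5, 2.12], [-1.47, 1.34], [0.16, 2.42], [-1.27, 4.41], [0.06, 2.06], [-2.6, 2.6]. Speed limits (rad/s): [2.22, 2.22, 2.79, 2.79, 3.14, 3.14, 3.14].

## Interface

Orientations are given as [roll, pitch, yaw] about the fixed x, y, z axes, in that order (R = Rz(yaw) Ry(pitch) Rx(roll)).
In Python, from station import get_obs, cams, manip gives the robot as it stands.
- The arm moves only by the shell command python3 -m inch 'ROWS' [OPENING] [FORCE]. ROWS is JSON, a list of rows, each a list of 6 numbers: the shift along the tool's x, y, z in m, then the turn, a rotation vector about the tool's x, y, z in degrees. A call has exactly 8 rows; each row shifts and turns the commanded pose from where the row before left it, along the tool's axes as they then stand; what a row does not reach is not made up. A row lasts 1/8 s, in which the tool goes at most 62.5 mm and 10.7 degrees, less where a joint would pass 70% of its speed; a pose out of reach is approached as far as the arm can. A call is refused whole if a number of a shift passes 0.0625 or a number of a turn 10.7, either way. A call with a gripper value outside its range is refused whole. OPENING is the finger opening in m, from 0 to 0.087, set as the call begins (- or left out, the last holds). The fingers move at their own pace and stop on an object; FORCE is the grip in N (left out, the last holds). Time passes only in rows, so rows that do not move let the fingers close, or fill a call up. It gives the time, the measured TCP pose, the force, the opening and the grip force at its end, in the units of the state.
- get_obs(): the state, without advancing time (a new reading comes with each control period).
- cams.camera(name): name is "scene" or "top"; returns a dict with "frame" (420x560x3 uint8, red, green, blue), "fx", "fy", "cx", "cy" (pixels), "k1" (the pictures are not rectified: a ray, as slopes to the right and down, at radius r is drawn at 1 + k1 r^2 times it, then the intrinsics apply), "R" (3x3) and "t" (3): a world point X has camera coordinates R X + t. Camera axes: x right, y down, z forward; pixel columns grow to the right and rows downward; lengths in m; the calibration is good to about 2 mm. A picture is of the moment at which its call begins. There is no depth.
- manip.job_done(): hands the job in; it is judged then, once.
Trained networks look in a picture, given as the dict that the camera call returned (one of the last four; its "shot" number tells which), for a name from the list of things; names that differ only in an ending like _2 or _b are one class to them, and where a whole thing is asked for, a point or a joint stands for the part that bears it (a point fixed in the world has none). Each returns a list of dicts, best first, with "confidence" (0 to 1); they miss things now and then, are a little off and sometimes report something else, mostly with a low value. They report only what shows in the picture. A call takes as long as a camera call.
- cams.trace(picture, thing): "mask" (420x560 bool, what is visible of it) and "point" ([row, column] in pixels, amid what is visible of it).
- cams.spot_point(picture, thing): "point" ([row, column] in pixels: a listed point, or the origin of a listed thing).
The state is a dict: "clock": time; "qpos": joint angles; "qd": joint speeds; "joint_torque": joint torques, N m; "tool_pos": TCP position; "orientation": TCP orientation; "wrist_force": force on the tool from outside, world axes, zero at the start; "wrist_torque": the same for the moment, N m; "grip_width": finger opening in m; "gripper_force": force on a finger pad.
Only numpy, scipy, OpenCV 4.12 (cv2) and the standard library are available. Lean on these libraries where they do the work, as an engineer would, in place of code of your own. Each camera call takes 0.05 s, during which the arm holds its last target. There are 200 camera calls.

## Working session

There is one attempt and no reset: what is moved stays moved. The work goes in short steps, Python scripts to look and compute and a shell command to move; the robot and the scene stay as the last step left them, time stands still between calls to the robot, and variables do not carry over. Pictures are saved under pics/ and viewed, at most 10 in all, crops included, and the job is handed in when it is done.

```bash
ls; mkdir -p pics; cat > h.py <<'E'
import numpy as np, cv2
from station import get_obs, cams, manip
def ray(p,rc):
    u=(rc[1]-p["cx"])/p["fx"]; v=(rc[0]-p["cy"])/p["fy"]
    r=np.hypot(u,v); s=r
    for _ in range(30): s=r/(1+p["k1"]*s*s)
    f=1/(1+p["k1"]*s*s)
    R=np.array(p["R"]);t=np.array(p["t"])
    return -R.T@t, R.T@np.array([u*f,v*f,1])
def at(p,rc,z):
    o,d=ray(p,rc); return o+d*(z-o[2])/d[2]
Z=dict(hub_1=.052,post_1=.0695,stud_cw_1=.022,stud_ccw_1=.022,stripe_1=.027,tab_1_grip=.0405,multimeter_by=0,heat_sink_by=0,driver_by=0,board_by=0)
def find(p,names=Z):
    for n in names:
        for d in cams.spot_point(p,n):
            if d["confidence"]>.2: print(n,round(d["confidence"],2),np.round(d["point"],0),np.round(at(p,d["point"],Z[n]),4))
E
python3 - <<'E'
from h import *
ps=[]
for c in("top","scene"):
    p=cams.camera(c); ps.append(p["frame"]); print(c); find(p)
    cv2.imwrite(f"pics/{c}0.png",p["frame"][:,:,::-1])
o=get_obs(); print(o["tool_pos"],o["orientation"],o["clock"],manip.hold_point_z)
E
```

```text
pics
top
hub_1 0.94 [180. 235.] [0.5456 0.1041 0.052 ]
hub_1 0.72 [186. 300.] [ 0.5253 -0.099   0.052 ]
post_1 0.96 [201. 222.] [0.4797 0.1397 0.0695]
post_1 0.77 [203. 305.] [ 0.4726 -0.1151  0.0695]
post_1 0.67 [208. 286.] [ 0.4571 -0.0548  0.0695]
post_1 0.46 [180. 219.] [0.5462 0.1503 0.0695]
stud_cw_1 0.8 [194. 210.] [0.5048 0.1845 0.022 ]
stud_cw_1 0.6 [205. 287.] [ 0.471  -0.0603  0.022 ]
stud_ccw_1 0.91 [199. 321.] [ 0.488  -0.1672  0.022 ]
stud_ccw_1 0.84 [202. 245.] [0.4805 0.0722 0.022 ]
stripe_1 0.86 [179. 218.] [0.5534 0.158  0.027 ]
stripe_1 0.6 [190. 285.] [ 0.5158 -0.0538  0.027 ]
tab_1_grip 0.65 [203. 379.] [ 0.4727 -0.3479  0.0405]
tab_1_grip 0.56 [212. 217.] [0.4488 0.1614 0.0405]
multimeter_by 0.96 [205. 381.] [ 0.4704 -0.3634  0.    ]
heat_sink_by 0.55 [232. 360.] [ 0.3845 -0.2949  0.    ]
driver_by 0.48 [226. 162.] [0.4052 0.3417 0.    ]
board_by 0.68 [180. 234.] [0.5533 0.112  0.    ]
board_by 0.67 [189. 164.] [0.5265 0.3365 0.    ]
scene
hub_1 0.75 [199. 257.] [0.555  0.1222 0.052 ]
hub_1 0.42 [221. 255.] [0.4386 0.0304 0.052 ]
post_1 0.79 [205. 238.] [0.4609 0.1112 0.0695]
post_1 0.6 [224. 305.] [ 0.4693 -0.1084  0.0695]
stud_cw_1 0.88 [236. 288.] [ 0.4658 -0.0569  0.022 ]
stud_cw_1 0.78 [211. 227.] [0.4911 0.182  0.022 ]
stud_ccw_1 0.74 [246. 329.] [ 0.4803 -0.1728  0.022 ]
stripe_1 0.83 [224. 301.] [ 0.5334 -0.0503  0.027 ]
stripe_1 0.71 [205. 246.] [0.5469 0.16   0.027 ]
tab_1_grip 0.45 [214. 227.] [0.4447 0.1371 0.0405]
multimeter_by 0.72 [280. 401.] [ 0.4716 -0.3719  0.    ]
heat_sink_by 0.85 [285. 351.] [ 0.3876 -0.2923  0.    ]
driver_by 0.51 [216. 169.] [0.399  0.3326 0.    ]
driver_by 0.4 [203. 253.] [0.6201 0.1949 0.    ]
board_by 0.67 [220. 316.] [ 0.6296 -0.0359  0.    ]
board_by 0.44 [206. 201.] [0.5108 0.3153 0.    ]
[0.19647682 0.59331687 0.22256218] [ 3.14155867e+00 -6.05652622e-06  2.82179000e+00] 1.1 0.0187
```

View pics/top0.png

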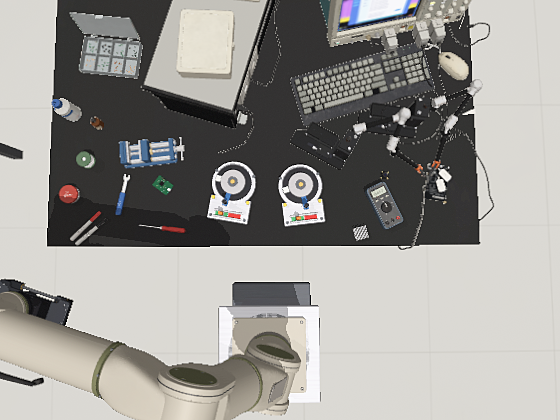

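View pics/scene0.png

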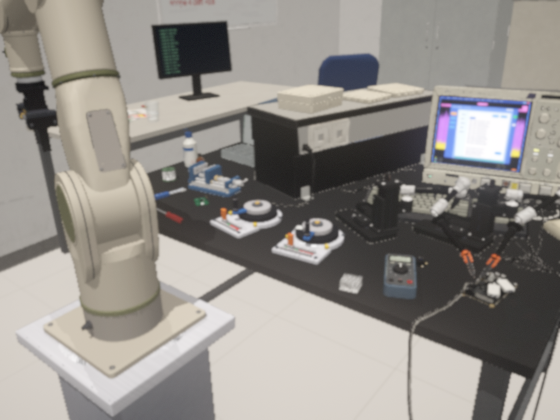

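```bash
python3 - <<'E'
import cv2
a=cv2.imread("pics/top0.png")[155:235,200:330]; cv2.imwrite("pics/t1.png",cv2.resize(a,None,fx=6,fy=6,interpolation=cv2.INTER_CUBIC))
a=cv2.imread("pics/scene0.png")[190:270,205:350]; cv2.imwrite("pics/s1.png",cv2.resize(a,None,fx=5.5,fy=5.5,interpolation=cv2.INTER_CUBIC))
E
```

```text
(no output)
```

View pics/t1.png

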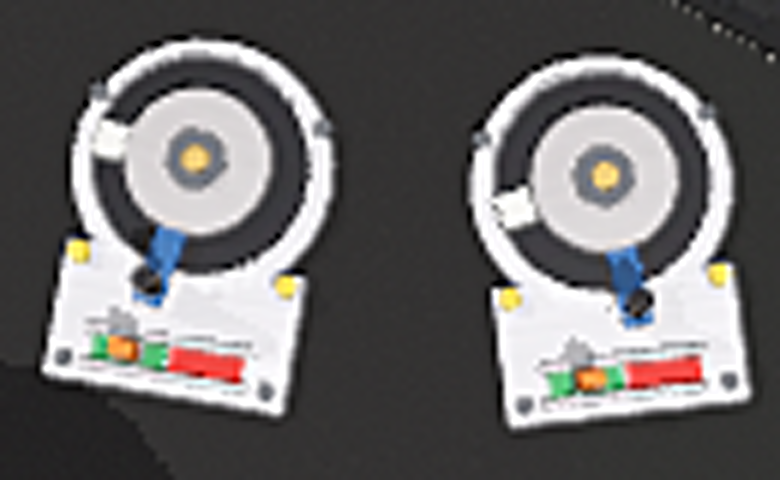

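View pics/s1.png

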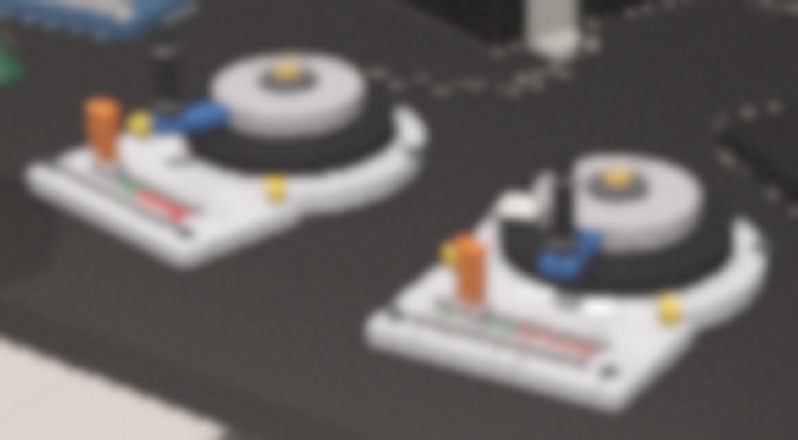

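```bash
cat > fit.py <<'E'
from h import *
from scipy.optimize import least_squares
def fit(p,hub,cw,ccw,post,tab,off=(200,155),k=6):
    P=lambda c,z: at(p,[(c[1]+.5)/k-.5+off[1],(c[0]+.5)/k-.5+off[0]],z)[:2]
    obs=[P(hub,.052),P(cw,.022),P(ccw,.022),P(tab,.0555)]
    s=.079*np.sqrt(.5); loc=np.array([[0,0],[-s,s],[-s,-s],[-.104,.021]])
    f=lambda q:((loc@np.array([[np.cos(q[2]),np.sin(q[2])],[-np.sin(q[2]),np.cos(q[2])]])+q[:2])-obs).ravel()
    r=least_squares(f,[.53,0,0]); q=r.x
    R=np.array([[np.cos(q[2]),-np.sin(q[2])],[np.sin(q[2]),np.cos(q[2])]])
    pw=P(post,.085); pl=R.T@(pw-q[:2])
    print("q",np.round(q,4),"res mm",np.round(r.fun*1e3,1),"post",np.round(pw,4),"local",np.round(pl,4),np.hypot(*pl),"ang",np.degrees(np.arctan2(pl[1],-pl[0])))
    for a in (45,0,-45,-50):
        print(a,np.round(q[:2]+R@[-.07*np.cos(np.radians(a)),.07*np.sin(np.radians(a))],4),end=" ")
    print("tab",np.round(q[:2]+R@[-.104,.021],4),np.round(q[:2]+R@[-.104,-.021],4))
if __name__=="__main__":
    p=cams.camera("top")
    fit(p,(195,158),(78,252),(288,287),(150,280),(122,348))
    fit(p,(605,175),(510,300),(718,275),(637,302),(592,379))
    print(-np.array(p["R"]).T@p["t"])
E
python3 fit.py
```

```text
q [ 0.5437  0.1118 -0.1652] res mm [-0.3 -0.2 -0.3 -0.8  0.6  0.6 -0.   0.4] post [0.4772 0.1316] local [-0.0689  0.0086] 0.06943160499112529 ang 7.123949334769561
45 [0.503  0.1687] 0 [0.4747 0.1233] -45 [0.4867 0.0711] -50 [0.4905 0.0663] tab [0.4446 0.1496] [0.4377 0.1082]
q [ 0.5334 -0.1013  0.1194] res mm [-0.5  0.3 -0.1 -0.2  0.5 -0.9  0.2  0.9] post [ 0.4648 -0.1155] local [-0.0698 -0.0059] 0.0700650203907802 ang -4.789562048094246
45 [ 0.4783 -0.0581] 0 [ 0.4639 -0.1097] -45 [ 0.4901 -0.1564] -50 [ 0.4951 -0.1599] tab [ 0.4276 -0.0929] [ 0.4326 -0.1346]
[ 0.34662558 -0.0242268   1.50946787]
```

```bash
python3 -m inch '[[-0.0412,-0.0349,0,0,0,0],[-0.0412,-0.0349,0,0,0,0],[-0.0412,-0.0349,0,0,0,0],[-0.0412,-0.0349,0,0,0,0],[-0.0412,-0.0349,0,0,0,0],[-0.0412,-0.0349,0,0,0,0],[-0.0412,-0.0349,0,0,0,0],[-0.0412,-0.0349,0,0,0,0]]' 0.04
cat > go.py <<'E'
# usage: go.py x y z yaw : tool-frame shift (m) and turn (deg) from the measured pose
import sys
from h import *
from scipy.spatial.transform import Rotation as Ro
x,y,z,w=map(float,sys.argv[1:]); o=get_obs()
R=Ro.from_euler("xyz",o["orientation"]); T=Ro.from_euler("xyz",[np.pi,0,w])
print("shift",np.round(R.inv().apply(np.array([x,y,z])-o["tool_pos"]),4),"after turn",np.round(T.inv().apply(np.array([x,y,z])-o["tool_pos"]),4),"turn",np.round((R.inv()*T).as_rotvec(degrees=True),1))
print(np.round(o["tool_pos"],4),np.round(o["orientation"],3),np.round(o["qpos"],2),np.round(o["wrist_force"],1),o["clock"])
E
python3 go.py 0.4755 0.1318 0.06 2.9764
```

```text
clock: 2.15
tool_pos: [0.4223, 0.2231, 0.2229]
orientation: [3.141, 0.0, 2.822]
wrist_force: [1.2, 0.9, 0.2]
grip_width: 0.0402
gripper_force: 0.0
shift [-0.0791 -0.0701  0.1628] after turn [-0.0674 -0.0813  0.1629] turn [ 0.   0.  -8.9]
[0.4223 0.2231 0.2229] [3.141 0.    2.822] [-0.82 -0.    0.24  1.85  0.    1.3   0.67] [1.2 0.9 0.2] 2.15
```

```bash
python3 -m inch '[[-0.0395,-0.035,0,0,0,0],[-0.0395,-0.035,0,0,0,0],[0,0,0,0,0,-8.9],[0,0,0.0407,0,0,0],[0,0,0.0407,0,0,0],[0,0,0.0407,0,0,0],[0,0,0.0407,0,0,0],[0,0,0,0,0,0]]' 0.04
python3 go.py 0.503 0.1687 0.06 2.9764; python3 go.py 0.4867 0.0711 0.06 2.9764
```

```text
clock: 3.15
tool_pos: [0.4727, 0.1326, 0.0577]
orientation: [-3.138, -0.004, 2.977]
wrist_force: [-0.2, 0.5, 0.6]
grip_width: 0.04
gripper_force: 0.0
shift [-0.024   0.0406 -0.0025] after turn [-0.024   0.0406 -0.0023] turn [-0.2 -0.2  0. ]
[0.4727 0.1326 0.0577] [-3.138 -0.004  2.977] [-0.68  0.21  0.35  2.   -0.09  0.95  1.12] [-0.2  0.5  0.6] 3.15
shift [-0.0239 -0.0584 -0.0022] after turn [-0.024  -0.0583 -0.0023] turn [-0.2 -0.2  0. ]
[0.4727 0.1326 0.0577] [-3.138 -0.004  2.977] [-0.68  0.21  0.35  2.   -0.09  0.95  1.12] [-0.2  0.5  0.6] 3.15
```

```bash
python3 -m inch '[[0,0,-0.002,0,0,0],[-0.0049,0.0088,0,0,0,0],[-0.0019,0.0075,0,0,0,0],[-0.0027,0.0069,0,0,0,0],[-0.0033,0.0065,0,0,0,0],[-0.004,0.0061,0,0,0,0],[-0.0046,0.0057,0,0,0,0],[-0.0052,0.0052,0,0,0,0]]' 0.02
python3 go.py 0.503 0.1687 0.06 2.9764
python3 - <<'E'
from h import *
p=cams.camera("top"); find(p,["post_1","stripe_1"])
cv2.imwrite("pics/t2.png",cv2.resize(p["frame"][155:235,200:330,::-1],None,fx=6,fy=6,interpolation=cv2.INTER_CUBIC))
E
```

```text
clock: 4.15
tool_pos: [0.5087, 0.1754, 0.0616]
orientation: [-3.141, -0.0, 2.977]
wrist_force: [0.0, -0.4, -0.2]
grip_width: 0.0199
gripper_force: 0.2
shift [ 0.0046 -0.0075  0.0016] after turn [ 0.0046 -0.0075  0.0016] turn [-0. -0.  0.]
[0.5087 0.1754 0.0616] [-3.141 -0.     2.977] [-0.7   0.3   0.33  1.89 -0.12  0.97  1.08] [ 0.  -0.4 -0.2] 4.15
post_1 0.78 [204. 305.] [ 0.4686 -0.1151  0.0695]
post_1 0.6 [231. 164.] [0.3877 0.3197 0.0695]
stripe_1 0.64 [177. 216.] [0.5602 0.1645 0.027 ]
stripe_1 0.63 [190. 287.] [ 0.5174 -0.0589  0.027 ]
```

View pics/t2.png

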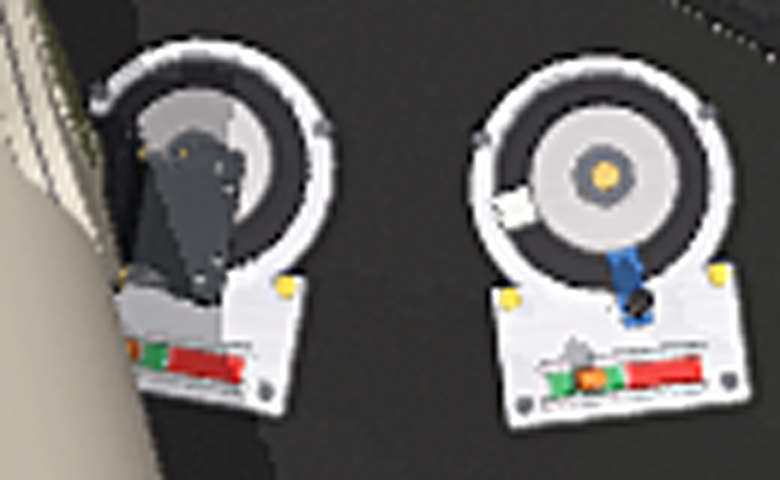

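```bash
python3 -m inch '[[0,0,0,0,0,0],[0,0,0,0,0,0],[0.007,-0.0102,0,0,0,0],[0.0074,-0.0097,0,0,0,0],[0.0055,-0.0109,0,0,0,0],[0.0036,-0.0116,0,0,0,0],[0.0015,-0.0122,0,0,0,0],[-0.0007,-0.0121,0,0,0,0]]' 0.005 5
python3 go.py 0.4867 0.0711 0.06 2.9764
```

```text
clock: 5.3
tool_pos: [0.4734, 0.1126, 0.0618]
orientation: [3.141, 0.0, 2.977]
wrist_force: [-1.3, 2.2, 1.1]
grip_width: 0.0128
gripper_force: 5.0
shift [-0.0199 -0.0387  0.0018] after turn [-0.0199 -0.0387  0.0018] turn [0. 0. 0.]
[0.4734 0.1126 0.0618] [3.141 0.    2.977] [-0.66  0.19  0.36  2.02 -0.08  0.95  1.15] [-1.3  2.2  1.1] 5.3
```

```bash
python3 -m inch '[[-0.002,-0.0096,0,0,0,0],[-0.0034,-0.0092,0,0,0,0],[-0.0045,-0.0086,0,0,0,0],[-0.0058,-0.0079,0,0,0,0],[-0.0068,-0.007,0,0,0,0],[-0.0037,-0.0032,0,0,0,0],[0,0,0,0,0,0],[0,0,0,0,0,0]]'
python3 -m inch '[[0,0,0,0,0,0],[0,0,0,0,0,0],[0,0,0,0,0,0],[0,0,-0.03,0,0,0],[0,0,-0.04,0,0,0],[0,0,0,0,0,-8.2],[0,0,0,0,0,-8.1],[0,0,0,0,0,0]]' 0.03
python3 go.py 0.4640 -0.1155 0.06 3.261
python3 - <<'E'
from h import *
p=cams.camera("top")
cv2.imwrite("pics/t3.png",cv2.resize(p["frame"][155:235,200:330,::-1],None,fx=6,fy=6,interpolation=cv2.INTER_CUBIC))
E
```

```text
clock: 6.3
tool_pos: [0.4921, 0.0639, 0.0617]
orientation: [-3.141, 0.0, 2.977]
wrist_force: [-0.9, -0.8, 2.5]
grip_width: 0.0128
gripper_force: 5.0
clock: 7.3
tool_pos: [0.4919, 0.0641, 0.1318]
orientation: [3.141, 0.0, -3.022]
wrist_force: [-0.4, -0.2, -0.2]
grip_width: 0.0297
gripper_force: 0.0
shift [ 0.0491 -0.175   0.0717] after turn [ 0.0491 -0.175   0.0718] turn [ 0.  0. -0.]
[0.4919 0.0641 0.1318] [ 3.141  0.    -3.022] [-0.59  0.12  0.39  1.93 -0.05  1.1   1.52] [-0.4 -0.2 -0.2] 7.3
```

```bash
python3 -m inch '[[0.0123,-0.0438,0,0,0,0],[0.0123,-0.0438,0,0,0,0],[0.0123,-0.0437,0,0,0,0],[0.0122,-0.0437,0,0,0,0],[0,0,0,0,0,0],[0,0,0.023,0,0,0],[0,0,0.024,0,0,0],[0,0,0.024,0,0,0]]' 0.036
python3 go.py 0.4640 -0.1155 0.06 3.261
```

```text
clock: 8.35
tool_pos: [0.4644, -0.1145, 0.0599]
orientation: [3.141, 0.0, -3.023]
wrist_force: [0.4, 0.3, 0.6]
grip_width: 0.0359
gripper_force: 0.0
shift [ 0.0005 -0.001  -0.0001] after turn [ 0.0005 -0.001  -0.0001] turn [ 0.   0.  -0.1]
[ 0.4644 -0.1145  0.0599] [ 3.141  0.    -3.023] [-0.35  0.19  0.55  2.04 -0.12  0.94  1.94] [0.4 0.3 0.6] 8.35
```

View pics/t3.png

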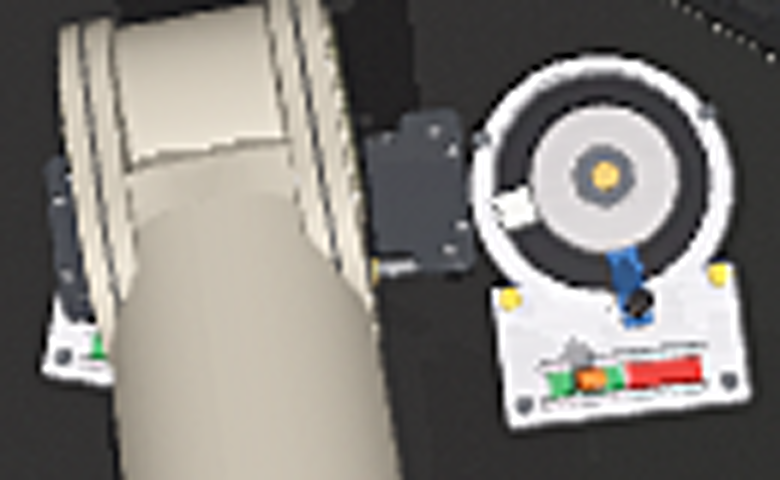

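```bash
python3 -m inch '[[0,0,0,0,0,0],[0,0,0,0,0,0],[-0.0003,0.0099,0,0,0,0],[-0.0016,0.0108,0,0,0,0],[-0.0033,0.0105,0,0,0,0],[-0.0049,0.0099,0,0,0,0],[-0.0064,0.0089,0,0,0,0],[-0.0077,0.0078,0,0,0,0]]' 0.005 5
python3 go.py 0.4783 -0.0581 0.06 3.261
python3 - <<'E'
from h import *
p=cams.camera("top")
cv2.imwrite("pics/t4.png",cv2.resize(p["frame"][155:235,200:330,::-1],None,fx=6,fy=6,interpolation=cv2.INTER_CUBIC))
E
```

```text
clock: 9.35
tool_pos: [0.4817, -0.0545, 0.0607]
orientation: [3.142, -0.0, -3.021]
wrist_force: [-0.7, -1.9, 0.9]
grip_width: 0.0127
gripper_force: 5.0
shift [ 0.0038 -0.0032  0.0007] after turn [ 0.0038 -0.0032  0.0007] turn [ 0. -0.  0.]
[ 0.4817 -0.0545  0.0607] [ 3.142 -0.    -3.021] [-0.44  0.2   0.5   2.03 -0.12  0.94  1.81] [-0.7 -1.9  0.9] 9.35
```

View pics/t4.png

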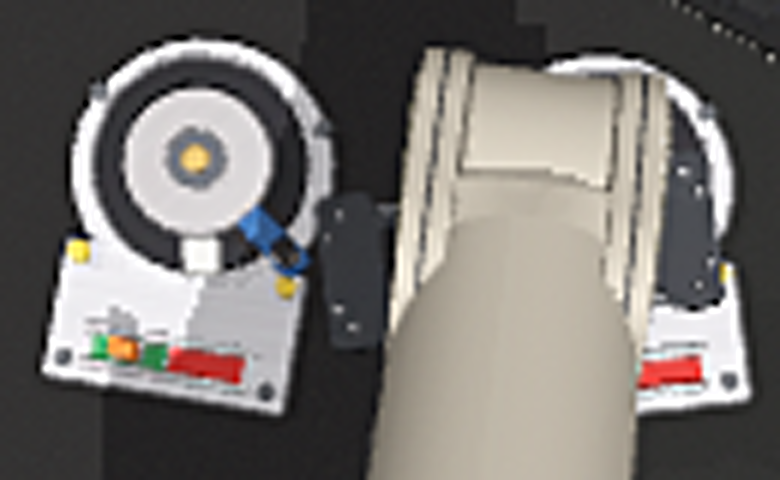

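```bash
python3 -m inch '[[0,0,0,0,0,0],[0.01,-0.0107,0,0,0,0],[0.0075,-0.0125,0,0,0,0],[0.0048,-0.0139,0,0,0,0],[0.0018,-0.0145,0,0,0,0],[-0.0013,-0.0146,0,0,0,0],[-0.0043,-0.014,0,0,0,0],[-0.0071,-0.0128,0,0,0,0]]' 
python3 -m inch '[[-0.0069,-0.0084,0,0,0,0],[-0.0073,-0.0066,0,0,0,0],[0,0,0,0,0,0],[0,0,0,0,0,0],[0,0,0,0,0,0],[0,0,0,0,0,0],[0,0,0,0,0,0],[0,0,0,0,0,0]]'
python3 -m inch '[[0,0,0,0,0,0],[0,0,0,0,0,0],[0,0,0,0,0,0],[0,0,-0.03,0,0,0],[0,0,-0.04,0,0,0],[0.05,0.04,-0.02,0,0,0],[0.0,0.06,0,0,0,0],[0.0,0.06,0,0,0,0]]' 0.04
python3 -m inch '[[0,0.06,0,0,0,0],[0,0.06,0,0,0,0],[0,0,0,0,0,0],[0,0,0,0,0,0],[0,0,0,0,0,0],[0,0,0,0,0,0],[0,0,0,0,0,0],[0,0,0,0,0,0]]' 0.04
python3 go.py 0.4276 -0.0929 0.038 3.261
python3 - <<'E'
from h import *
p=cams.camera("top")
cv2.imwrite("pics/t5.png",cv2.resize(p["frame"][155:235,200:330,::-1],None,fx=6,fy=6,interpolation=cv2.INTER_CUBIC))
E
```

```text
clock: 10.4
tool_pos: [0.4816, -0.1499, 0.0607]
orientation: [-3.142, 0.0, -3.022]
wrist_force: [-1.5, 2.9, -0.3]
grip_width: 0.0121
gripper_force: 5.0
clock: 11.4
tool_pos: [0.497, -0.1621, 0.0607]
orientation: [3.141, 0.0, -3.022]
wrist_force: [1.9, -0.6, -1.2]
grip_width: 0.0127
gripper_force: 5.0
clock: 12.4
tool_pos: [0.4315, -0.01, 0.1501]
orientation: [3.141, 0.002, -3.023]
wrist_force: [1.4, 0.9, -0.5]
grip_width: 0.0397
gripper_force: 0.0
clock: 13.4
tool_pos: [0.4176, 0.1074, 0.1494]
orientation: [3.141, 0.0, -3.022]
wrist_force: [-0.8, 0.0, -0.6]
grip_width: 0.0398
gripper_force: 0.0
shift [ 0.014  -0.2     0.1114] after turn [ 0.0139 -0.2     0.1114] turn [0. 0. 0.]
[0.4176 0.1074 0.1494] [ 3.141  0.    -3.022] [-0.65 -0.05  0.28  2.05  0.02  1.14  1.32] [-0.8  0.  -0.6] 13.4
```

View pics/t5.png

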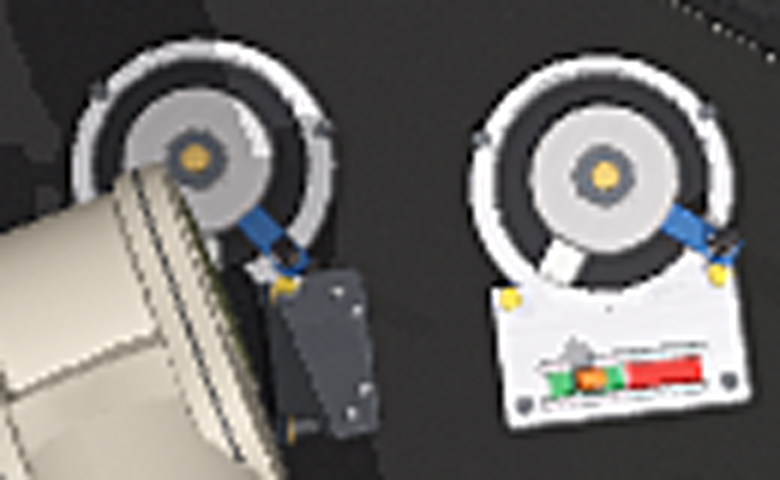

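The picture shows hub B (right): post (722,245) and stripe (560,262), still 86° apart, so it is faulty. Hub A (left) closed to about 40° between post and stripe, so it is good. I'll tag B's tab, now at (592,379).

```bash
python3 -m inch '[[0.0035,-0.05,0,0,0,0],[0.0035,-0.05,0,0,0,0],[0.0035,-0.05,0,0,0,0],[0.0035,-0.05,0,0,0,0],[0,0,0,0,0,0],[0,0,0.037,0,0,0],[0,0,0.037,0,0,0],[0,0,0.037,0,0,0]]' 0.04
python3 go.py 0.4276 -0.0929 0.038 3.261
```

```text
clock: 14.45
tool_pos: [0.4278, -0.0917, 0.0373]
orientation: [3.141, 0.001, -3.02]
wrist_force: [-0.3, 1.5, -0.3]
grip_width: 0.0397
gripper_force: 0.0
shift [ 0.0003 -0.0011 -0.0007] after turn [ 0.0003 -0.0011 -0.0007] turn [0.  0.  0.1]
[ 0.4278 -0.0917  0.0373] [ 3.141e+00  1.000e-03 -3.020e+00] [-0.42  0.13  0.56  2.16 -0.09  0.87  1.89] [-0.3  1.5 -0.3] 14.45
```

```bash
python3 -m inch '[[0,0,0,0,0,0],[0,0,0,0,0,0],[0,0,0,0,0,0],[0,-0.0085,0,0,0,0],[0,-0.0085,0,0,0,0],[0,-0.0085,0,0,0,0],[0,-0.0085,0,0,0,0],[0,-0.008,0,0,0,0]]' 0.005 10
python3 go.py 0.4326 -0.1346 0.038 3.261
```

```text
clock: 15.45
tool_pos: [0.4335, -0.135, 0.0395]
orientation: [3.141, 0.002, -3.022]
wrist_force: [-3.6, 15.4, 12.2]
grip_width: 0.0141
gripper_force: 10.2
shift [0.0008 0.0005 0.0015] after turn [0.0008 0.0005 0.0015] turn [0.  0.1 0. ]
[ 0.4335 -0.135   0.0395] [ 3.141e+00  2.000e-03 -3.022e+00] [-0.35  0.17  0.59  2.12 -0.12  0.88  2.01] [-3.6 15.4 12.2] 15.45
```

Width 14 mm confirms the tab is gripped, and the 15 N reaction suggests it has reached the stop. I'll release, back off and check.

```bash
python3 -m inch '[[0,0,0,0,0,0],[0,0,0,0,0,0],[0,0,0,0,0,0],[0,0,-0.03,0,0,0],[0,0,-0.04,0,0,0],[0,0,-0.05,0,0,0],[0,0.0,-0.05,0,0,0],[0,0.06,-0.03,0,0,0]]' 0.04
python3 -m inch '[[0,0.06,0,0,0,0],[0,0.06,0,0,0,0],[0,0.06,0,0,0,0],[0,0.06,0,0,0,0],[0,0.06,0,0,0,0],[0,0.06,0,0,0,0],[0,0.06,0,0,0,0],[0,0,0,0,0,0]]'
python3 - <<'E'
from h import *
p=cams.camera("top")
cv2.imwrite("pics/t6.png",cv2.resize(p["frame"][155:235,200:330,::-1],None,fx=6,fy=6,interpolation=cv2.INTER_CUBIC))
E
```

```text
clock: 16.45
tool_pos: [0.4267, -0.0811, 0.239]
orientation: [-3.141, 0.004, -3.028]
wrist_force: [0.2, 2.1, -1.0]
grip_width: 0.0398
gripper_force: 0.0
clock: 17.45
tool_pos: [0.3734, 0.3423, 0.2355]
orientation: [3.141, -0.001, -3.015]
wrist_force: [0.6, -0.1, -0.4]
grip_width: 0.0401
gripper_force: 0.0
```

View pics/t6.png

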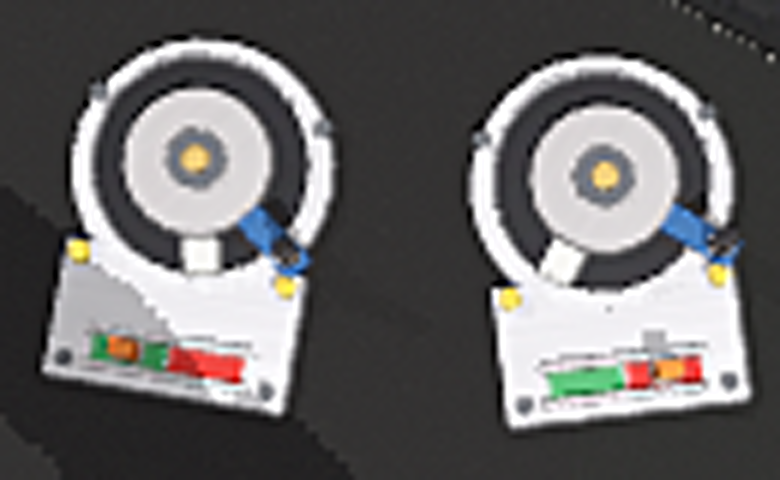

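B's tab moved from (592,379) to (669,370), about 41–42 mm, so it is at the red end. A's tab is still green at (122,348), and both arms sit at their anticlockwise studs.

```bash
python3 -c "
from station import manip
print(manip.job_done())"
```

```text
the job is handed in; nothing more can be done
None
```

I tested both hubs and handed the job in: the right-hand hub is faulty and its tab is at red, the left-hand hub is good with its tab still at green, and both arms rest at their anticlockwise studs; no verdict came back.

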